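# Set the grinder's click dial to the fifth dot and lock it

### The job

Turn the black knob on top of the coffee grinder clockwise, click by click, until the orange pointer rests at the fifth dot clockwise from the long white bar, without running past it and without crushing the knob. Then push the red lock pin down by its cap until it is fully home, finishing with a firm push of about 14 N held for a moment (never as much as 22 N), and let go. Leave everything else on the counter where it stands.

Things in the scene. Friction and masses are not known exactly. Their poses are not given: they have to be found in the camera images.
- grinder: Coffee grinder, hopper taken off, fixed to the counter: black box 240 x 180 mm, dark blue top plate 190 mm up. Origin: centre of its underside; x from the portafilter fork (-x) to the lock pin (+x). Round the dial axis (x = -30 mm, y = 0) 12 marks on the plate at radius 70 mm, 30 degrees apart: a long white bar towards -x and 11 white dots.
- dial: Bright aluminium disc, 120 mm across, upper face 203 mm above the counter. Origin: its axis, 190 mm up. A sprung ball clicks it into 12 positions, one per mark. Leaving a click takes 0.2 to 0.3 N m; past half-way it snaps on by itself into the next. At the start the pointer rests at the white bar or one of the first three dots clockwise of it.
- knob: Round black ribbed knob, 50 mm across, 40 mm tall, on the dial's middle. Origin: its axis, at its underside 203 mm above the counter. It drives the dial through dogs with 0.48 rad of play, of which an unseen part is left at the start, so it turns farther than the dial. Grip it with about 20 N (fingers together below 90 N). It may be let go and regripped.
- pointer (a point): Tip of the orange pointer bar on the dial, 55 mm from the dial axis, 204 mm above the counter. Turns with the dial.
- fifth_dot (a point): Fixed point, 55 mm from the dial axis, in line with the fifth dot clockwise (seen from above) from the white bar: the pointer tip comes to this point when the dial is set right.
- lock_cap: Red cap of the lock pin, 32 mm across, 14 mm thick, at x = 85 mm, y = 0 on the grinder. Origin: centre of its upper face, 236 mm above the counter at the start. It rides on the pin on a spring of 2.5 N per mm with 11 mm of travel, so once the pin is home the push rises by 2.5 N per mm. The last push: above 9 N for 0.3 s, always below 22 N.
- lock_pin: Steel pin under the cap, 12 mm across. Origin: at the cap's upper face when the cap is not pressed. Slides straight down with about 2 to 3 N of drag and stays where it is left. It comes home somewhere between 6 and 16 mm down; the depth varies with wear and is only felt. Not to be pushed before the dial is set.
- cup_a: White mug, 80 mm across, 70 mm tall, handle aside. Stands on the counter; not to be moved. Origin: centre of its underside.
- cup_b: White mug like the other. Stands on the counter; not to be moved. Origin: centre of its underside.
- syrup: Amber syrup bottle, 72 mm across, 260 mm tall. Stands on the counter; not to be moved. Origin: centre of its underside.
- cream_can: White and blue can with red cap, 66 mm across, 220 mm tall. Stands on the counter; not to be moved. Origin: centre of its underside.
- tamper: Steel coffee tamper, 58 mm across, 88 mm tall. Stands on the counter; not to be moved. Origin: centre of its underside.
- milk_jug: Open steel jug, 90 mm across, 110 mm tall. Stands on the counter; not to be moved. Origin: centre of its underside.

How it is judged:
On the way, in this order (a step that is already met when the one before it is completed fails the run):
1. the pointer rests at the fifth dot (distance between pointer and fifth_dot below 0.006 m and angular speed of knob below 0.3 rad/s), for 0.3 s.
2. the lock pin is pushed home with more than 9 N, the pointer at the fifth dot (distance between pointer and fifth_dot below 0.006 m and contact force between the fingers and lock_cap above 9 N), for 0.3 s.
At the end, for the whole second after the job is handed in: The pointer tip is within 6 mm of the point at the fifth dot, the lock cap stands at least 4.5 mm lower than at the start, dial, knob and cap are at rest, and nothing is touched (distance between pointer and fifth_dot below 0.006 m and distance of lock_cap from where it was at the start of the episode above 0.0045 m and linear speed of lock_cap below 0.01 m/s and angular speed of knob below 0.1 rad/s).
It fails at once if the pointer runs past the fifth dot, more than half-way to the sixth (x of pointer in the frame of grinder above -0.01 m and y of pointer in the frame of grinder below 0.011 m).
It fails at once if the lock cap is pushed with 22 N or more (contact force between anything else and lock_cap above 22 N).
It fails at once if the lock cap is pushed before the pointer is at the fifth dot (contact force between the fingers and lock_cap above 4 N and not (distance between pointer and fifth_dot below 0.006 m)).
It fails at once if the knob is crushed: the fingers press on it with 90 N or more in all (contact force between the fingers and knob above 90 N).
It fails at once if a cup, bottle, can, jug or the tamper is moved by more than 30 mm (distance of any of cup_a, cup_b, syrup, cream_can, tamper, milk_jug from where it was at the start of the episode above 0.03 m).
It also fails if it takes over 67 s, if anything falls off the work surface, if the arm or the gripper's body presses on something with over 40 N, if the wrist force passes 120 N, or if a joint passes its speed limit or range.

### The arm

A 6-joint arm with a two-finger parallel gripper is mounted at the origin on the work surface. World frame = base frame: x ahead of the robot, y to its left, z up, the work surface at z = 0. Lengths are in m, angles in rad, forces in N, time in s.
With the tool pointing down it reaches from about 0.4 to 0.825 m from the base axis. Payload 7 kg.
Tool frame: the origin (TCP) lies midway between the tips of the shut fingers; the grasp point (between the pads) lies 19 mm behind it; z points along the fingers, y is the line along which they close (so a half turn about z gives the same grasp; the last joint's range is limited). The gripper opens to 85 mm and grips with 20 to 120 N. Pads are 22 mm wide; open, the fingers measure 114 mm over their backs; the gripper's body (76 mm by 85 mm) begins 54 mm behind the grasp point. The pads swing forward as they close: fully open they stand 13 mm farther back than shut.
Start: joints at [1.612, 0.359, 0.012, 0, -1.224, -0.288], TCP at [0.165, 0.655, 0.231] pointing down, gripper open.
Joint ranges: [-3.07, 3.07], [-1.43, 2.12], [-1.02, 1.25], [-3.03, 1.67], [-3.05, -0], [-3.03, 3.03]. Speed limits (rad/s): [2.39, 2.39, 3.01, 3.14, 3.14, 3.14].

### API

Orientations are given as [roll, pitch, yaw] about the fixed x, y, z axes, in that order (R = Rz(yaw) Ry(pitch) Rx(roll)).
In Python, from rig import * gives the robot as it stands.
- The arm moves only by the tool send_rows, never from a script. Its arguments are lists of equal length, an entry for each row: "claw": the closure, from 0 (fully open) to 1 (shut); "delta_pos": the shift along the world's x, y, z in m, a list of three; "rotation": the turn, a rotation vector about the world's x, y, z in degrees, a list of three. In form: {"claw": [claw, ...], "delta_pos": [[x, y, z], ...], "rotation": [[ax, ay, az], ...]}. A call has 1 to 10 rows; each row shifts and turns the commanded pose from where the row before left it; what a row does not reach is not made up. A row lasts 1/10 s, in which the tool goes at most 50 mm and 8.59 degrees, less where a joint would pass 70% of its speed; a pose out of reach is approached as far as the arm can. A call is refused whole if a number of a shift passes 0.05 or a number of a turn 8.59, either way. A call with a gripper value outside its range is refused whole. The fingers move at their own pace and stop on an object; "grip_force" is the grip in N (left out, the last holds). Time passes only in rows, so rows that do not move let the fingers close. It gives the time, the measured TCP pose, the force, the opening and the grip force at its end, in the units of the state.
- read_state(): the state, without advancing time (a new reading comes with each control period).
- snapshot(name): name is "scene" or "side" or "wrist"; returns a dict with "frame" (384x512x3 uint8, blue, green, red), "vfov" (degrees; the focal length in pixels is half the picture's height over the tangent of half this angle, whatever the lens; pixels are square), "cx", "cy" (the principal point, pixels), "k1" (the pictures are not rectified: a ray, as slopes to the right and down, at radius r is drawn at 1 + k1 r^2 times it, then the intrinsics apply), "camera_from_world" (4x4, takes a point from world to camera coordinates). Camera axes: x right, y up, looking along -z (the intrinsics and any distortion apply to the point x, -y, -z); pixel columns grow to the right and rows downward; lengths in m; the calibration is good to about 2 mm. A picture is of the moment at which its call begins. There is no depth.
- finish_job(): hands the job in; it is judged then, once.
The state is a dict: "t": time; "q": joint angles; "qd": joint speeds; "effort": joint torques, N m; "ee_pos": TCP position; "tool_rot": TCP orientation; "contact_force": force on the tool from outside, world axes, zero at the start; "wrist_torque": the same for the moment, N m; "grip_width": finger opening in m; "finger_force": force on a finger pad.
Only numpy, scipy, OpenCV 4.12 (cv2) and the standard library are available. Lean on these libraries where they do the work, as an engineer would, in place of code of your own. Each camera call takes 0.05 s, during which the arm holds its last target. There are 200 camera calls.

## Working session

There is one attempt and no reset: what is moved stays moved. The work goes in short steps, Python scripts to look and compute and a tool call to move; the robot and the scene stay as the last step left them, time stands still between calls to the robot, and variables do not carry over. Pictures are saved under pics/ and viewed, at most 10 in all, crops included, and the job is handed in when it is done.

Besides the shell and the picture viewer there is one more tool, called after "Call:" by a JSON object that holds its "api" and its "payload", one argument or row to a line. send_rows: Moves the arm, as the interface text tells. Its arguments: {"type":"object","properties":{"claw":{"type":"array","items":{"type":"number"}},"delta_pos":{"type":"array","items":{"type":"array","items":{"type":"number"}}},"rotation":{"type":"array","items":{"type":"array","items":{"type":"number"}}},"grip_force":{"type":"number"}},"required":["claw","delta_pos","rotation"]}

```bash
mkdir -p pics; cat > h.py <<'E'
from rig import *
import numpy as np, cv2
def shot(n,f=None):
    s=snapshot(n)
    if f: cv2.imwrite('pics/'+f,s['frame'])
    return s
def K(s):
    f=s['frame'].shape[0]/2/np.tan(np.radians(s['vfov'])/2)
    return np.array([[f,0,s['cx']],[0,f,s['cy']],[0,0,1.]])
def ray(s,u,v):
    k=K(s); x=cv2.undistortPoints(np.array([[[u,v]]],float),k,np.array([s['k1'],0,0,0.]))[0,0]
    T=np.array(s['camera_from_world']); R=T[:3,:3]
    return -R.T@T[:3,3], R.T@np.array([x[0],-x[1],-1])
def onz(s,u,v,z):
    o,d=ray(s,u,v); return o+d*(z-o[2])/d[2]
def proj(s,p):
    T=np.array(s['camera_from_world']); c=T[:3,:3]@np.array(p)+T[:3,3]
    a=np.array([c[0],-c[1]])/-c[2]; a=a*(1+s['k1']*(a@a)); k=K(s)
    return a*k[0,0]+k[:2,2]
E
python3 - <<'E'
from h import *
fs=[shot(n)['frame'] for n in('scene','side')]
cv2.imwrite('pics/a.png',cv2.resize(fs[0],(800,600)));cv2.imwrite('pics/b.png',cv2.resize(fs[1],(800,600)))
print(read_state())
E
```

```text
{'t': 0.1, 'q': array([ 1.61209671e+00,  3.59287256e-01,  1.11554226e-02, -2.94735898e-04,
       -1.22409088e+00, -2.88098002e-01]), 'qd': array([-0.00160119,  0.0006458 ,  0.00177921,  0.00274555, -0.00100769,
        0.00157098]), 'effort': array([-1.35935370e-03, -5.84764373e+01,  2.94109815e+01,  6.95445165e+00,
       -3.18217142e-03,  1.04768026e-05]), 'ee_pos': array([0.16482902, 0.65412785, 0.23048012]), 'tool_rot': array([ 3.14014633e+00, -1.39643804e-04, -2.46897865e-01]), 'contact_force': array([ 0.3862229 , -0.47868922, -0.32026157]), 'wrist_torque': array([0.02153511, 0.03751989, 0.05231687]), 'finger_force': 0.0, 'grip_width': 0.08538224386600313}
```

View pics/a.png

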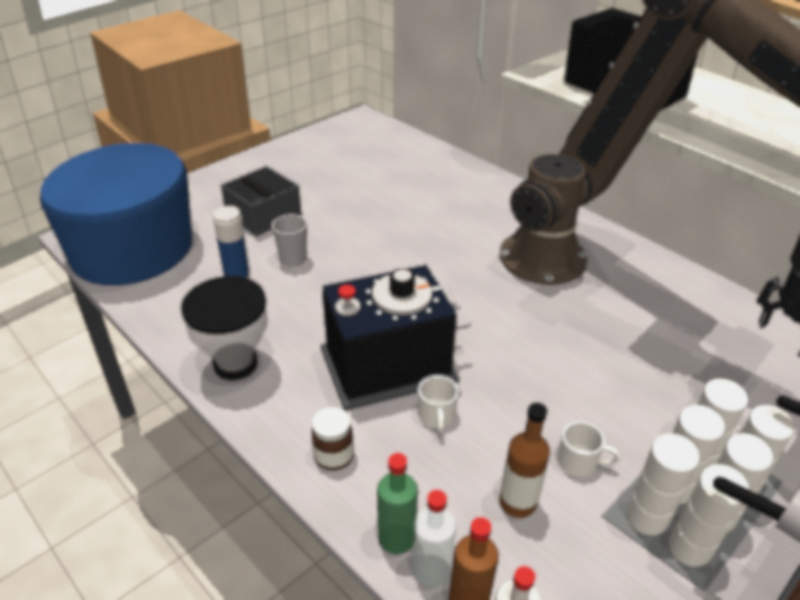

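View pics/b.png

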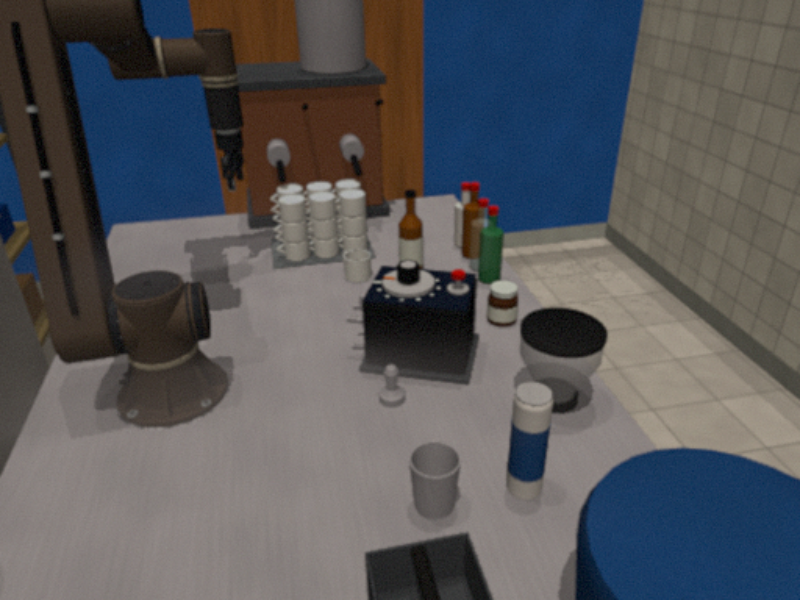

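The scene view shows the grinder with the knob near (402,283) and the red cap at (347,291), out of 800 px. In the side view the knob is at (408,270) and the cap at (458,275). The orange pointer points towards the fork side.

```bash
python3 - <<'E'
from h import *
crops=[]
for n,kt,box in(('scene',(402,275),(200,160,100,75)),('side',(408,264),(220,155,100,75))):
    s=shot(n); f=s['frame'];x,y,w,h=box
    hsv=cv2.cvtColor(f,cv2.COLOR_BGR2HSV)
    for nm,m in(('red',((hsv[...,0]<6)|(hsv[...,0]>174))&(hsv[...,1]>150)&(hsv[...,2]>90)),('orange',(hsv[...,0]>6)&(hsv[...,0]<20)&(hsv[...,1]>70)&(hsv[...,2]>120))):
        v,u=np.nonzero(m[y:y+h,x:x+w]); print(n,nm,len(u))
        if len(u):
            u=u.mean()+x;v=v.mean()+y
            print(u,v,onz(s,u,v,.230 if nm=='red' else .204))
    print('knobtop',onz(s,kt[0]*.64,kt[1]*.64,.243))
    crops.append(cv2.resize(f[y:y+h,x:x+w],(400,300),interpolation=cv2.INTER_CUBIC))
cv2.imwrite('pics/c.png',np.hstack(crops))
E
```

```text
scene red 86
221.51162790697674 185.84883720930233 [ 0.64802104 -0.02641744  0.23      ]
scene orange 18
270.3888888888889 182.77777777777777 [0.50353778 0.04327563 0.204     ]
knobtop [0.54496541 0.02513609 0.243     ]
side red 44
293.0 175.3409090909091 [ 0.65255974 -0.02209457  0.23      ]
side orange 13
248.76923076923077 177.53846153846155 [0.50768198 0.04693877 0.204     ]
knobtop [0.54949919 0.02774312 0.243     ]
```

View pics/c.png

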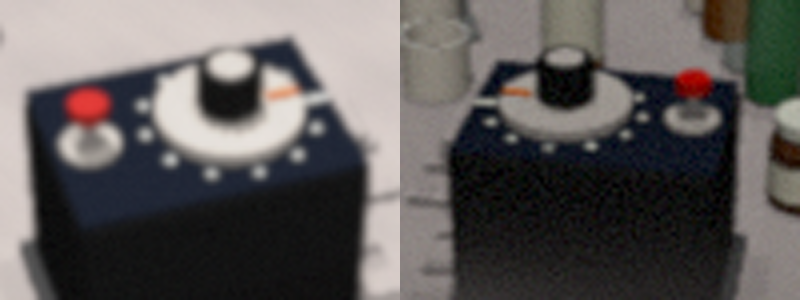

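Call:
{"api": "send_rows", "payload": {
  "claw": [0, 0, 0, 0, 0, 0, 0, 0, 0, 0],
  "delta_pos": [
    [0, 0, 0.04],
    [0, 0, 0.045],
    [0, 0, 0.045],
    [0.018, -0.03, 0.04],
    [0.02, -0.034, 0],
    [0.02, -0.034, 0],
    [0.02, -0.034, 0],
    [0.02, -0.034, 0],
    [0.02, -0.034, 0],
    [0.02, -0.034, 0]
  ],
  "rotation": [
    [0, 0, 0],
    [0, 0, 0],
    [0, 0, 0],
    [0, 0, 0],
    [0, 0, 0],
    [0, 0, 0],
    [0, 0, 0],
    [0, 0, 0],
    [0, 0, 0],
    [0, 0, 0]
  ]
}}

```text
t: 1.2
ee_pos: [0.3023, 0.4206, 0.3989]
tool_rot: [-3.141, 0.0, -0.247]
contact_force: [-0.3, 0.3, 1.0]
grip_width: 0.0856
finger_force: 0.0
```

Call:
{"api": "send_rows", "payload": {
  "claw": [0, 0, 0, 0, 0, 0, 0, 0, 0, 0],
  "delta_pos": [
    [0.021, -0.034, 0],
    [0.021, -0.034, 0],
    [0.021, -0.034, 0],
    [0.021, -0.034, 0],
    [0.021, -0.034, 0],
    [0.021, -0.034, 0],
    [0.021, -0.034, 0],
    [0.021, -0.034, 0],
    [0.02, -0.034, 0],
    [0.02, -0.034, 0]
  ],
  "rotation": [
    [0, 0, 0],
    [0, 0, 0],
    [0, 0, 0],
    [0, 0, 0],
    [0, 0, 0],
    [0, 0, 0],
    [0, 0, 0],
    [0, 0, 0],
    [0, 0, 0],
    [0, 0, 0]
  ]
}}

```text
t: 2.2
ee_pos: [0.5103, 0.0807, 0.399]
tool_rot: [-3.141, -0.0, -0.247]
contact_force: [1.5, 1.5, 0.3]
grip_width: 0.0854
finger_force: 0.0
```

Call:
{"api": "send_rows", "payload": {
  "claw": [0, 0, 0, 0],
  "delta_pos": [
    [0.018, -0.027, 0],
    [0.018, -0.027, -0.015],
    [0, 0, -0.015],
    [0, 0, 0]
  ],
  "rotation": [
    [0, 0, 0],
    [0, 0, 0],
    [0, 0, 0],
    [0, 0, 0]
  ]
}}

```text
t: 2.6
ee_pos: [0.5451, 0.0274, 0.3664]
tool_rot: [3.14, 0.004, -0.249]
contact_force: [-0.0, 0.6, 0.3]
grip_width: 0.0854
finger_force: 0.0
```

```bash
python3 - <<'E'
from h import *
s=shot('wrist','d.png'); f=s['frame']
hsv=cv2.cvtColor(f,cv2.COLOR_BGR2HSV)
for nm,m,z in(('red',((hsv[...,0]<6)|(hsv[...,0]>174))&(hsv[...,1]>150)&(hsv[...,2]>90),.236),('orange',(hsv[...,0]>6)&(hsv[...,0]<20)&(hsv[...,1]>100)&(hsv[...,2]>120),.204)):
    n,l,st,c=cv2.connectedComponentsWithStats(m.astype(np.uint8))
    for i in range(1,n):
        if st[i,4]>40: print(nm,st[i],c[i],onz(s,*c[i],z))
print(read_state()['ee_pos'],read_state()['q'],proj(s,[.547,.026,.243]),proj(s,[.547,.026,.203]))
E
```

```text
red [ 268   20   37   43 1234] [286.14181524  40.98784441] [ 0.65165054 -0.02120495  0.236     ]
orange [248 203  11  20 139] [252.34532374 212.36690647] [0.50455778 0.04623509 0.204     ]
[0.54543788 0.02778119 0.36806632] [ 4.09617147e-01  8.67761350e-02 -3.59244280e-02 -1.56104785e-04
 -1.45042679e+00  9.13417104e-01] [261.44896548 178.53584087] [261.08476095 169.14148701]
```

View pics/d.png

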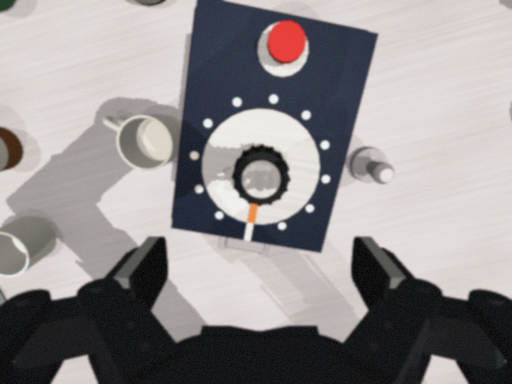

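The wrist view shows the disc centred near (261,166) and the knob top near (261,177). The orange pointer at (252,212) is in line with the white bar at (249,232), so the start is at the bar. The cap is at (286,41).

```bash
cat >> h.py <<'E'
def pointer(s,c):
    "disc centre, orange angle (deg), world"
    f=s['frame']; hsv=cv2.cvtColor(f,cv2.COLOR_BGR2HSV)
    m=((hsv[...,0]>6)&(hsv[...,0]<20)&(hsv[...,1]>100)&(hsv[...,2]>110)).astype(np.uint8)
    n,l,st,ce=cv2.connectedComponentsWithStats(m); best=None
    for i in range(1,n):
        p=onz(s,*ce[i],.204)
        r=np.hypot(*(p[:2]-c))
        if st[i,4]>15 and .02<r<.065: print('orange',st[i,4],p,'r',r,'ang',np.degrees(np.arctan2(*(p[:2]-c)[::-1])))
E
python3 - <<'E'
from h import *
s=shot('wrist'); g=cv2.cvtColor(s['frame'],cv2.COLOR_BGR2GRAY)
m=cv2.morphologyEx((g>150).astype(np.uint8),cv2.MORPH_OPEN,np.ones((7,7)))
n,l,st,ce=cv2.connectedComponentsWithStats(m)
i=l[140,261]; print(st[i])
c=cv2.convexHull(max(cv2.findContours((l==i).astype(np.uint8),0,1)[0],key=len))
e=cv2.fitEllipse(c); print(e,onz(s,*e[0],.203))
k=(g<60).astype(np.uint8); n,l,st,ce=cv2.connectedComponentsWithStats(k)
for i in range(1,n):
    x,y,w,h,a=st[i]
    if 220<x+w/2<300 and 150<y+h/2<200 and a>200: print(st[i],onz(s,x+w/2,y+h/2,.235))
pointer(s,np.array([.548,.026]))
E
```

```text
[ 204  109  116  120 7770]
((260.9923095703125, 166.84877014160156), (115.55252838134766, 117.29912567138672), 24.0394229888916) [0.5496524  0.02606592 0.203     ]
[ 234  146   55   58 1118] [0.54850956 0.02611127 0.235     ]
orange 140 [0.50468854 0.04627617 0.204     ] r 0.04782264318725358 ang 154.91345602120052
```

Call:
{"api": "send_rows", "payload": {
  "claw": [0, 0, 0, 0, 0, 0, 0, 0],
  "delta_pos": [
    [0.003, -0.001, -0.03],
    [0, 0, -0.03],
    [0, 0, -0.03],
    [0, 0, -0.02],
    [0, 0, -0.02],
    [0, 0, -0.015],
    [0, 0, -0.01],
    [0, 0, 0]
  ],
  "rotation": [
    [0, 0, 4],
    [0, 0, 4],
    [0, 0, 4],
    [0, 0, 4],
    [0, 0, 0],
    [0, 0, 0],
    [0, 0, 0],
    [0, 0, 0]
  ]
}}

```text
t: 3.5
ee_pos: [0.5485, 0.0278, 0.2136]
tool_rot: [3.141, 0.001, 0.033]
contact_force: [0.3, -0.1, 0.0]
grip_width: 0.0853
finger_force: 0.0
```

Call:
{"api": "send_rows", "payload": {
  "claw": [0, 0.3, 0.5, 0.6, 0.8, 1, 1, 1],
  "delta_pos": [
    [0, -0.0015, -0.004],
    [0, 0, 0],
    [0, 0, 0],
    [0, 0, 0],
    [0, 0, 0],
    [0, 0, 0],
    [0, 0, 0],
    [0, 0, 0]
  ],
  "rotation": [
    [0, 0, 0],
    [0, 0, 0],
    [0, 0, 0],
    [0, 0, 0],
    [0, 0, 0],
    [0, 0, 0],
    [0, 0, 0],
    [0, 0, 0]
  ],
  "grip_force": 22
}}

```text
t: 4.3
ee_pos: [0.5492, 0.0252, 0.2109]
tool_rot: [3.141, -0.001, 0.032]
contact_force: [-1.0, -4.5, 5.5]
grip_width: 0.0494
finger_force: 23.2
```

Call:
{"api": "send_rows", "payload": {
  "claw": [1, 1, 1, 1, 1, 1, 1, 1, 1, 1],
  "delta_pos": [
    [0, -0.0007, 0.001],
    [0, 0, 0],
    [0, 0, 0],
    [0, 0, 0],
    [0, 0, 0],
    [0, 0, 0],
    [0, 0, 0],
    [0, 0, 0],
    [0, 0, 0],
    [0, 0, 0]
  ],
  "rotation": [
    [0, 0, -4],
    [0, 0, -4],
    [0, 0, -4],
    [0, 0, -4],
    [0, 0, -4],
    [0, 0, -4],
    [0, 0, -4],
    [0, 0, -4],
    [0, 0, 0],
    [0, 0, 0]
  ]
}}

```text
t: 5.3
ee_pos: [0.5488, 0.0242, 0.211]
tool_rot: [3.141, -0.0, -0.526]
contact_force: [1.8, -5.1, 0.3]
grip_width: 0.0497
finger_force: 24.1
```

```bash
cat > look.py <<'E'
from h import *
st=read_state(); print('yaw',np.degrees(st['tool_rot'][2]),'tz',st['wrist_torque'],'q6',st['q'][5],st['contact_force'])
for n in('scene','side','wrist'):
    print(n); pointer(shot(n),np.array([.549,.026]) if n=='wrist' else np.array([.547,.026]))
E
python3 look.py
```

```text
yaw -30.165448982903616 tz [-1.96367516 -0.39777481  0.01700076] q6 0.6422970907601152 [ 1.79136253 -5.104769    0.28175487]
scene
side
wrist
```

```bash
cat > comp.py <<'E'
from h import *
import sys
def crop(n,x,y,w,h,W,H): return cv2.resize(shot(n)['frame'][y:y+h,x:x+w],(W,H),interpolation=cv2.INTER_CUBIC)
a=np.hstack([crop('scene',205,150,90,68,400,300),crop('side',215,145,90,68,400,300)])
cv2.imwrite('pics/'+sys.argv[1],np.vstack([a,np.hstack([crop('wrist',0,0,512,384,400,300),np.zeros((300,400,3),np.uint8)])]))
E
python3 comp.py e.png
```

```text
(no output)
```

View pics/e.png

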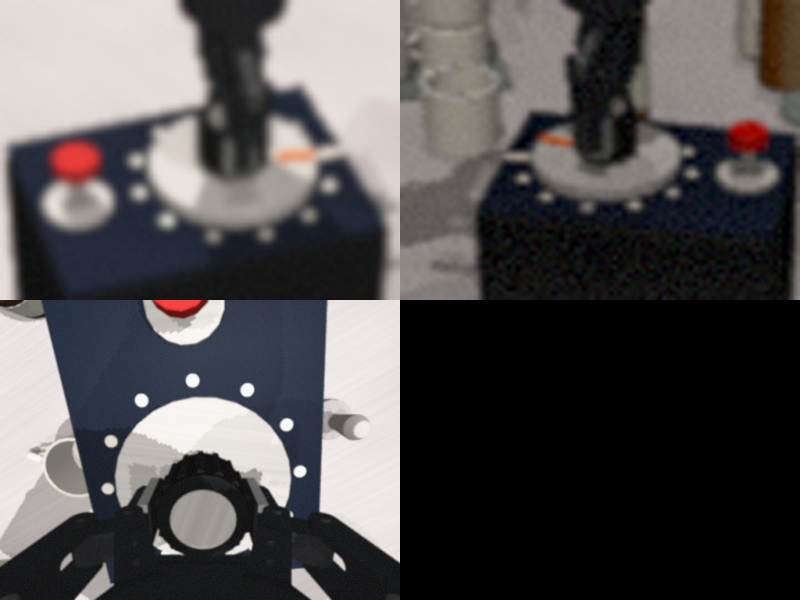

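The scene crop shows the pointer at (295,155) and the bar at (332,152), so it has barely moved yet, as expected while the play is taken up. I'll loosen the colour mask for the outside cameras.

```bash
sed -i 's/hsv\[...,1\]>100)&(hsv\[...,2\]>110/hsv[...,1]>80)\&(hsv[...,2]>100/; s/st\[i,4\]>15/st[i,4]>5/' h.py; python3 look.py
```

```text
yaw -30.162789405665848 tz [-1.92059472 -0.39227229  0.00475732] q6 0.6424357598290575 [ 0.61352673 -5.17496996  0.0941914 ]
scene
orange 18 [0.50961592 0.0508064  0.204     ] r 0.04486565188465651 ang 146.43352508981314
side
orange 16 [0.51262652 0.0559634  0.204     ] r 0.045599797973119 ang 138.92130612281431
wrist
```

Call:
{"api": "send_rows", "payload": {
  "claw": [1, 1, 1, 1, 1, 1, 1, 1, 1, 1],
  "delta_pos": [
    [0, 0, 0],
    [0, 0, 0],
    [0, 0, 0],
    [0, 0, 0],
    [0, 0, 0],
    [0, 0, 0],
    [0, 0, 0],
    [0, 0, 0],
    [0, 0, 0],
    [0, 0, 0]
  ],
  "rotation": [
    [0, 0, -4],
    [0, 0, -4],
    [0, 0, -4],
    [0, 0, -4],
    [0, 0, -4],
    [0, 0, -4],
    [0, 0, -4],
    [0, 0, -4],
    [0, 0, 0],
    [0, 0, 0]
  ]
}}

```text
t: 6.75
ee_pos: [0.5482, 0.0236, 0.211]
tool_rot: [3.139, -0.001, -1.085]
contact_force: [-2.3, -7.8, 1.7]
grip_width: 0.0491
finger_force: 24.3
```

```bash
python3 look.py
```

```text
yaw -62.18220307962822 tz [-2.71085881  0.39894909  0.02704618] q6 0.08379474992861874 [-2.2770865  -7.80153754  1.73744608]
scene
orange 18 [0.53024681 0.06659815 0.204     ] r 0.043919012223450335 ang 112.42393056712618
side
wrist
```

Call:
{"api": "send_rows", "payload": {
  "claw": [1, 1, 1, 1, 1, 1, 1, 1, 1, 1],
  "delta_pos": [
    [0, -0.001, 0],
    [0, 0, 0],
    [0, 0, 0],
    [0, 0, 0],
    [0, 0, 0],
    [0, 0, 0],
    [0, 0, 0],
    [0, 0, 0],
    [0, 0, 0],
    [0, 0, 0]
  ],
  "rotation": [
    [0, 0, -5],
    [0, 0, -5],
    [0, 0, -5],
    [0, 0, -5],
    [0, 0, -5],
    [0, 0, -5],
    [0, 0, -5],
    [0, 0, -5],
    [0, 0, 0],
    [0, 0, 0]
  ]
}}

```text
t: 7.9
ee_pos: [0.547, 0.0233, 0.2109]
tool_rot: [3.139, -0.002, -1.783]
contact_force: [-6.7, -2.4, 5.9]
grip_width: 0.0491
finger_force: 24.6
```

```bash
python3 look.py; python3 comp.py f.png
```

```text
yaw -102.1796299587481 tz [-0.99518382  2.47677897  0.0543166 ] q6 -0.6125750258365608 [-6.66010528 -2.39712034  5.92257948]
scene
orange 18 [0.56384138 0.06526291 0.204     ] r 0.04272246014744759 ang 66.78363201850142
side
wrist
```

View pics/f.png

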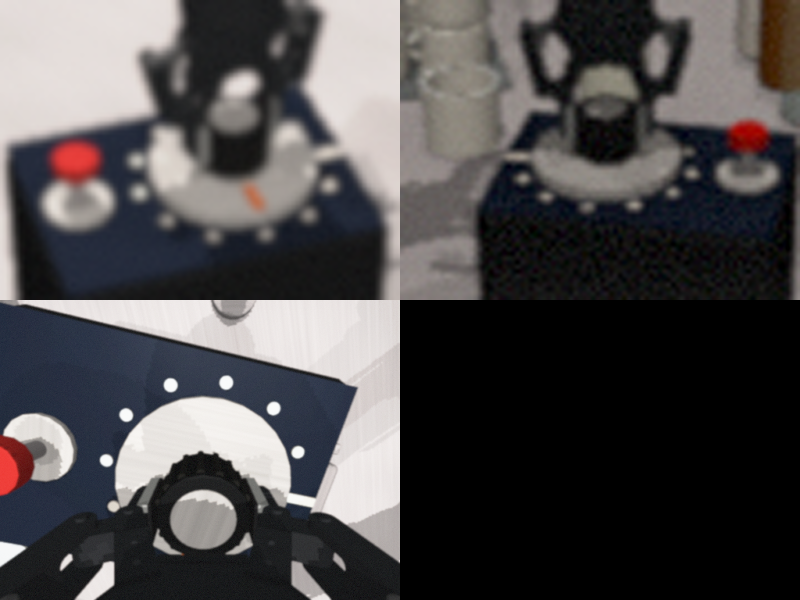

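In the scene crop the pointer at (255,198) stands at the third dot. I'll continue to the fourth.

Call:
{"api": "send_rows", "payload": {
  "claw": [1, 1, 1, 1, 1, 1, 1, 1, 1, 1],
  "delta_pos": [
    [0, 0, 0],
    [0, 0, 0],
    [0, 0, 0],
    [0, 0, 0],
    [0, 0, 0],
    [0, 0, 0],
    [0, 0, 0],
    [0, 0, 0],
    [0, 0, 0],
    [0, 0, 0]
  ],
  "rotation": [
    [0, 0, -4],
    [0, 0, -4],
    [0, 0, -4],
    [0, 0, -4],
    [0, 0, -4],
    [0, 0, -4],
    [0, 0, -4],
    [0, 0, -4],
    [0, 0, 0],
    [0, 0, 0]
  ]
}}

```text
t: 9.2
ee_pos: [0.5462, 0.0237, 0.2109]
tool_rot: [3.139, -0.004, -2.342]
contact_force: [-11.6, 0.4, 8.6]
grip_width: 0.0493
finger_force: 24.9
```

```bash
python3 look.py
```

```text
yaw -134.1705816848577 tz [0.13073204 4.03096096 0.04210857] q6 -1.1710279587883998 [-11.55400446   0.43952314   8.57929474]
scene
orange 16 [0.5816425  0.05006286 0.204     ] r 0.042179669644440296 ang 34.78404659141057
side
wrist
```

Call:
{"api": "send_rows", "payload": {
  "claw": [1, 1, 1, 1, 1, 1, 1, 1, 1, 1],
  "delta_pos": [
    [-0.0015, 0, 0],
    [0, 0, 0],
    [0, 0, 0],
    [0, 0, 0],
    [0, 0, 0],
    [0, 0, 0],
    [0, 0, 0],
    [0, 0, 0],
    [0, 0, 0],
    [0, 0, 0]
  ],
  "rotation": [
    [0, 0, -3],
    [0, 0, -3],
    [0, 0, -3],
    [0, 0, -3],
    [0, 0, -3],
    [0, 0, -3],
    [0, 0, -3],
    [0, 0, -3],
    [0, 0, 0],
    [0, 0, 0]
  ]
}}

```text
t: 10.35
ee_pos: [0.5457, 0.0243, 0.2109]
tool_rot: [3.14, -0.002, -2.76]
contact_force: [-7.5, 2.2, 7.0]
grip_width: 0.0496
finger_force: 24.6
```

```bash
python3 look.py
```

```text
yaw -158.16080908598414 tz [ 6.11422910e-01  2.72720337e+00 -9.22258843e-04] q6 -1.5910497831392876 [-7.47044224  2.20371866  6.97767174]
scene
orange 17 [0.58947744 0.02847411 0.204     ] r 0.04254943571739693 ang 3.333439174375417
side
orange 17 [0.59248839 0.03177729 0.204     ] r 0.04585380078180092 ang 7.238142533578827
wrist
orange 37 [0.60204527 0.02995249 0.204     ] r 0.053192322848578874 ang 4.261322553812119
```

The fifth click is in. Now I'll release slowly and rise.

Call:
{"api": "send_rows", "payload": {
  "claw": [0.4, 0, 0, 0, 0, 0, 0, 0],
  "delta_pos": [
    [0, 0, 0],
    [0, 0, 0],
    [0, 0, 0],
    [0, 0, 0],
    [0, 0, 0.02],
    [0, 0, 0.04],
    [0, 0, 0.04],
    [0, 0, 0.04]
  ],
  "rotation": [
    [0, 0, 0],
    [0, 0, 0],
    [0, 0, 0],
    [0, 0, 0],
    [0, 0, 0],
    [0, 0, 0],
    [0, 0, 0],
    [0, 0, 0]
  ]
}}

```text
t: 11.3
ee_pos: [0.5472, 0.024, 0.3525]
tool_rot: [-3.142, -0.0, -2.76]
contact_force: [0.2, 0.8, 0.2]
grip_width: 0.0851
finger_force: 0.0
```

```bash
python3 look.py; python3 - <<'E'
from h import *
s=shot('wrist','g.png'); f=s['frame']
hsv=cv2.cvtColor(f,cv2.COLOR_BGR2HSV)
m=((hsv[...,0]<6)|(hsv[...,0]>174))&(hsv[...,1]>150)&(hsv[...,2]>90)
n,l,st,c=cv2.connectedComponentsWithStats(m.astype(np.uint8))
for i in range(1,n):
    if st[i,4]>100: print(st[i],c[i],onz(s,*c[i],.232))
print(read_state()['ee_pos'],read_state()['q'])
E
```

```text
yaw -158.1410238318007 tz [ 0.0892314  -0.19170474 -0.05183359] q6 -1.5909119699094916 [0.20165742 0.81032024 0.19559639]
scene
orange 18 [0.5906718  0.02833729 0.204     ] r 0.04373429922987964 ang 3.063511285538777
side
orange 14 [0.59097925 0.03131421 0.204     ] r 0.04429915922395726 ang 6.889899816474964
wrist
orange 168 [0.59407729 0.03088212 0.204     ] r 0.04534089675226644 ang 6.181353649561
[166 243  25  32 669] [177.11659193 258.72047833] [ 0.64783607 -0.01872302  0.232     ]
[0.54766441 0.02428427 0.35177351] [ 4.01543118e-01  9.13655675e-02 -6.62421876e-02 -2.82076415e-04
 -1.41088662e+00 -1.59090285e+00]
```

View pics/g.png

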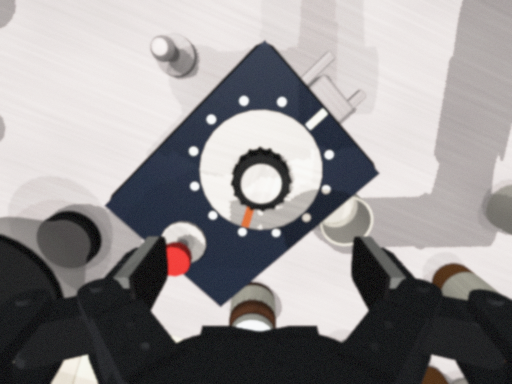

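The pointer at (247,217) lies on the fifth dot, (243,232), counted from the bar at (316,120). Next I'll go over the cap with the fingers shut.

Call:
{"api": "send_rows", "payload": {
  "claw": [0.5, 1, 1, 1, 1, 1, 1, 1, 1, 1],
  "delta_pos": [
    [0.026, -0.0115, 0],
    [0.026, -0.0115, 0],
    [0.026, -0.0115, 0],
    [0.026, -0.0115, 0],
    [0, 0, -0.04],
    [0, 0, -0.03],
    [0, 0, -0.02],
    [0, 0, -0.01],
    [0, 0, 0],
    [0, 0, 0]
  ],
  "rotation": [
    [0, 0, 0],
    [0, 0, 0],
    [0, 0, 0],
    [0, 0, 0],
    [0, 0, 0],
    [0, 0, 0],
    [0, 0, 0],
    [0, 0, 0],
    [0, 0, 0],
    [0, 0, 0]
  ]
}}

```text
t: 12.5
ee_pos: [0.6517, -0.0219, 0.2515]
tool_rot: [-3.141, 0.0, -2.76]
contact_force: [0.5, -0.4, 1.8]
grip_width: 0.0003
finger_force: 0.0
```

```bash
python3 comp.py i.png; python3 -c "
from h import *
print(read_state())"
```

```text
{'t': 12.65, 'q': array([ 2.65153316e-01,  3.08582666e-01, -1.26501708e-02,  2.56567309e-04,
       -1.24741698e+00, -1.45439517e+00]), 'qd': array([-4.97648116e-04, -2.58682848e-03, -4.69105124e-03, -1.21802790e-03,
        1.74953439e-03,  7.42615859e-05]), 'effort': array([-3.59608181e-03, -5.41322422e+01,  2.94558889e+01,  6.97920799e+00,
       -8.34455350e-04, -1.29245316e-05]), 'ee_pos': array([ 0.65191285, -0.0218147 ,  0.2523555 ]), 'tool_rot': array([-3.14110157e+00,  2.10369787e-03, -2.75995639e+00]), 'contact_force': array([-0.17360027,  0.02660107, -0.12661442]), 'wrist_torque': array([-0.02312215, -0.00157632, -0.03190955]), 'finger_force': 0.0, 'grip_width': 5.910955203157262e-05}
```

View pics/i.png

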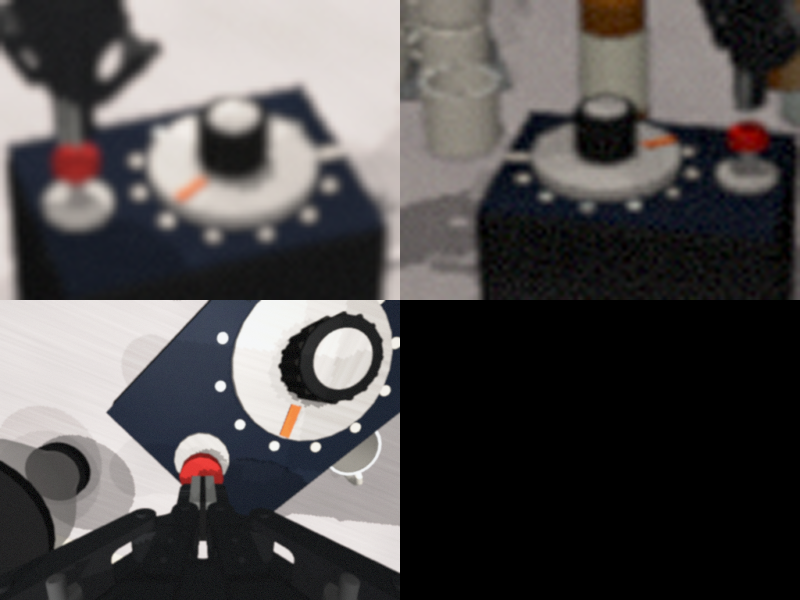

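The shut fingers are centred over the red cap in both views, and the pointer is unchanged.

Call:
{"api": "send_rows", "payload": {
  "claw": [1, 1, 1, 1, 1, 1, 1, 1, 1, 1],
  "delta_pos": [
    [0, 0, -0.005],
    [0, 0, -0.005],
    [0, 0, -0.003],
    [0, 0, -0.001],
    [0, 0, -0.001],
    [0, 0, -0.001],
    [0, 0, -0.001],
    [0, 0, -0.001],
    [0, 0, -0.001],
    [0, 0, 0]
  ],
  "rotation": [
    [0, 0, 0],
    [0, 0, 0],
    [0, 0, 0],
    [0, 0, 0],
    [0, 0, 0],
    [0, 0, 0],
    [0, 0, 0],
    [0, 0, 0],
    [0, 0, 0],
    [0, 0, 0]
  ]
}}

```text
t: 13.65
ee_pos: [0.6513, -0.022, 0.2318]
tool_rot: [3.142, -0.0, -2.76]
contact_force: [-1.1, -0.2, 1.4]
grip_width: 0.0002
finger_force: 0.7
```

Call:
{"api": "send_rows", "payload": {
  "claw": [1, 1, 1, 1, 1],
  "delta_pos": [
    [0, 0, -0.001],
    [0, 0, -0.001],
    [0, 0, -0.001],
    [0, 0, 0],
    [0, 0, 0]
  ],
  "rotation": [
    [0, 0, 0],
    [0, 0, 0],
    [0, 0, 0],
    [0, 0, 0],
    [0, 0, 0]
  ]
}}

```text
t: 14.15
ee_pos: [0.6514, -0.0219, 0.2289]
tool_rot: [-3.142, 0.0, -2.76]
contact_force: [0.3, -1.0, 0.7]
grip_width: -0.0003
finger_force: 0.5
```

Call:
{"api": "send_rows", "payload": {
  "claw": [1, 1, 1, 1, 1],
  "delta_pos": [
    [0, 0, -0.001],
    [0, 0, -0.001],
    [0, 0, 0],
    [0, 0, 0],
    [0, 0, 0]
  ],
  "rotation": [
    [0, 0, 0],
    [0, 0, 0],
    [0, 0, 0],
    [0, 0, 0],
    [0, 0, 0]
  ]
}}

```text
t: 14.65
ee_pos: [0.6514, -0.0219, 0.2269]
tool_rot: [-3.142, 0.0, -2.76]
contact_force: [0.8, 0.1, 1.0]
grip_width: -0.0
finger_force: 0.5
```

Call:
{"api": "send_rows", "payload": {
  "claw": [1, 1, 1, 1, 1],
  "delta_pos": [
    [0, 0, -0.001],
    [0, 0, -0.001],
    [0, 0, 0],
    [0, 0, 0],
    [0, 0, 0]
  ],
  "rotation": [
    [0, 0, 0],
    [0, 0, 0],
    [0, 0, 0],
    [0, 0, 0],
    [0, 0, 0]
  ]
}}

```text
t: 15.15
ee_pos: [0.6514, -0.0219, 0.2249]
tool_rot: [-3.142, 0.0, -2.76]
contact_force: [-0.5, -0.8, 1.4]
grip_width: -0.0004
finger_force: 0.5
```

Call:
{"api": "send_rows", "payload": {
  "claw": [1, 1, 1, 1, 1],
  "delta_pos": [
    [0, 0, -0.001],
    [0, 0, -0.001],
    [0, 0, 0],
    [0, 0, 0],
    [0, 0, 0]
  ],
  "rotation": [
    [0, 0, 0],
    [0, 0, 0],
    [0, 0, 0],
    [0, 0, 0],
    [0, 0, 0]
  ]
}}

```text
t: 15.65
ee_pos: [0.6514, -0.0219, 0.2231]
tool_rot: [-3.142, 0.0, -2.76]
contact_force: [-0.4, -0.4, 2.0]
grip_width: 0.0
finger_force: 1.3
```

Call:
{"api": "send_rows", "payload": {
  "claw": [1, 1, 1, 1, 1],
  "delta_pos": [
    [0, 0, -0.001],
    [0, 0, -0.001],
    [0, 0, 0],
    [0, 0, 0],
    [0, 0, 0]
  ],
  "rotation": [
    [0, 0, 0],
    [0, 0, 0],
    [0, 0, 0],
    [0, 0, 0],
    [0, 0, 0]
  ]
}}

```text
t: 16.15
ee_pos: [0.6514, -0.0219, 0.2215]
tool_rot: [-3.141, 0.001, -2.76]
contact_force: [-1.4, 0.0, 5.8]
grip_width: 0.0002
finger_force: 3.0
```

```bash
python3 comp.py j.png; python3 -c "
from h import *
s=read_state();print(s['contact_force'],s['ee_pos'],s['finger_force'])"
```

```text
[-1.67695461 -1.07041964  5.8011332 ] [ 0.6514522  -0.02191617  0.22152499] 3.003397740595398
```

View pics/j.png

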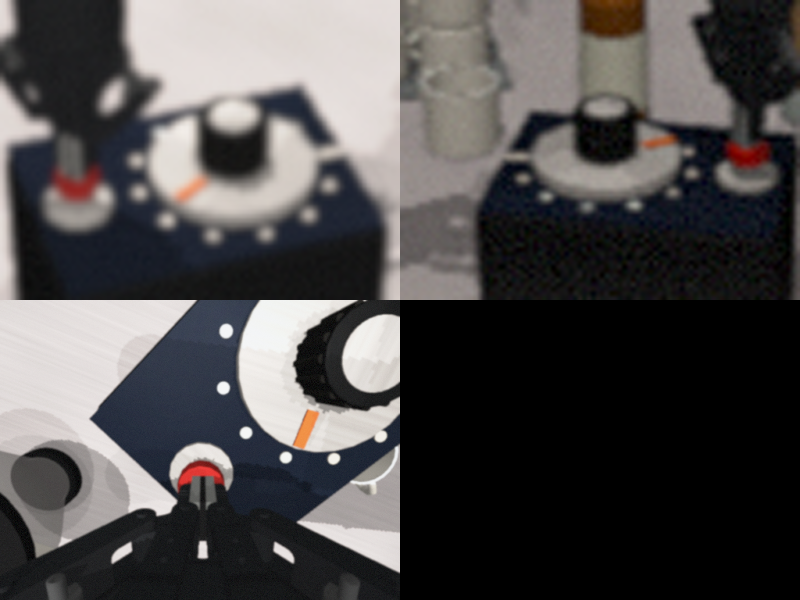

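The cap has clearly moved down onto its collar and the force is now rising, so the pin is home. I'll raise the push gently.

Call:
{"api": "send_rows", "payload": {
  "claw": [1, 1, 1, 1],
  "delta_pos": [
    [0, 0, -0.001],
    [0, 0, -0.001],
    [0, 0, 0],
    [0, 0, 0]
  ],
  "rotation": [
    [0, 0, 0],
    [0, 0, 0],
    [0, 0, 0],
    [0, 0, 0]
  ]
}}

```text
t: 16.7
ee_pos: [0.6515, -0.0219, 0.2201]
tool_rot: [-3.141, 0.001, -2.76]
contact_force: [-3.4, 0.6, 9.7]
grip_width: -0.0002
finger_force: 4.6
```

Call:
{"api": "send_rows", "payload": {
  "claw": [1, 1, 1, 1, 1, 1, 1],
  "delta_pos": [
    [0, 0, -0.001],
    [0, 0, -0.001],
    [0, 0, 0],
    [0, 0, 0],
    [0, 0, 0],
    [0, 0, 0],
    [0, 0, 0]
  ],
  "rotation": [
    [0, 0, 0],
    [0, 0, 0],
    [0, 0, 0],
    [0, 0, 0],
    [0, 0, 0],
    [0, 0, 0],
    [0, 0, 0]
  ]
}}

```text
t: 17.4
ee_pos: [0.6515, -0.022, 0.2188]
tool_rot: [-3.141, 0.001, -2.76]
contact_force: [-5.0, -0.2, 12.5]
grip_width: -0.0001
finger_force: 6.1
```

Call:
{"api": "send_rows", "payload": {
  "claw": [1, 1, 1, 1, 1, 1, 1],
  "delta_pos": [
    [0, 0, -0.0005],
    [0, 0, 0],
    [0, 0, 0],
    [0, 0, 0],
    [0, 0, 0],
    [0, 0, 0],
    [0, 0, 0]
  ],
  "rotation": [
    [0, 0, 0],
    [0, 0, 0],
    [0, 0, 0],
    [0, 0, 0],
    [0, 0, 0],
    [0, 0, 0],
    [0, 0, 0]
  ]
}}

```text
t: 18.1
ee_pos: [0.6515, -0.022, 0.2184]
tool_rot: [-3.141, 0.001, -2.76]
contact_force: [-4.3, 1.4, 13.7]
grip_width: -0.0
finger_force: 6.5
```

Call:
{"api": "send_rows", "payload": {
  "claw": [1, 1, 1, 1, 1, 1, 1, 1],
  "delta_pos": [
    [0, 0, 0.002],
    [0, 0, 0.004],
    [0, 0, 0.01],
    [0, 0, 0.03],
    [0, 0, 0.04],
    [0, 0, 0.02],
    [0, 0, 0],
    [0, 0, 0]
  ],
  "rotation": [
    [0, 0, 0],
    [0, 0, 0],
    [0, 0, 0],
    [0, 0, 0],
    [0, 0, 0],
    [0, 0, 0],
    [0, 0, 0],
    [0, 0, 0]
  ]
}}

```text
t: 18.9
ee_pos: [0.6512, -0.0216, 0.3223]
tool_rot: [3.141, 0.0, -2.76]
contact_force: [-0.1, 0.0, -0.8]
grip_width: -0.0003
finger_force: 0.0
```

```bash
python3 look.py; python3 comp.py k.png
```

```text
yaw -158.14496716655358 tz [-0.01565634 -0.00699482  0.00389113] q6 -1.4543968290430975 [-0.12890771  0.0113623  -0.78276657]
scene
orange 19 [0.59025866 0.02854851 0.204     ] r 0.043333668551193465 ang 3.3715863722510035
side
orange 16 [0.5927406  0.03130652 0.204     ] r 0.04604738874008736 ang 6.617494664149839
wrist
orange 315 [0.59167967 0.03082552 0.204     ] r 0.04295159486232706 ang 6.450683588724823
```

View pics/k.png

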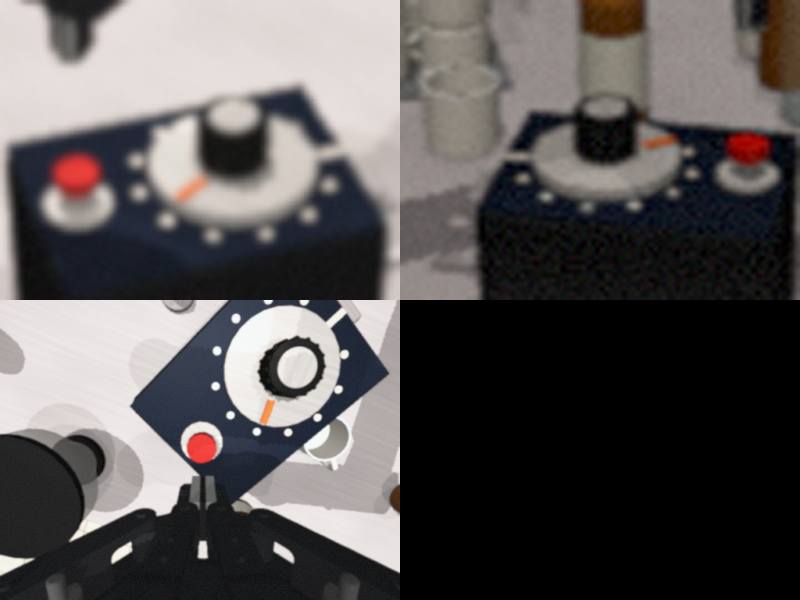

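The cap now stands lower (scene crop y about 175, against 160 before), the pointer is at the fifth dot, and nothing is touched. Handing in.

```bash
python3 -c "
from rig import *
print(finish_job())"
```

```text
the job is handed in; nothing more can be done
None
```

The pointer rests at the fifth dot, and the lock pin was pushed home with about 14 N by the wrist force reading and let go. I handed the job in at about 19 s; the hand-in call returned no verdict.

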